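# Set the sprung stop of a boring jig and bring the blank up to it

### The arm

A 6-joint arm with a two-finger parallel gripper is mounted at the origin on a cart in front of the work surface, level with it; the furniture and walls round the work are solid. World frame = base frame: x ahead of the robot, y to its left, z up, the work surface at z = 0. Lengths are in m, angles in rad, forces in N, time in s.
With the tool pointing down it reaches from about 0.35 to 0.85 m from the base axis. Payload 8.1 kg.
Tool frame: the origin (TCP) lies at the centre of the arm's flange, where the gripper is bolted on; the fingertips stand 186 mm ahead of it and the grasp point (between the pads) lies 167 mm ahead of it; z points along the fingers, y is the line along which they close (so a half turn about z gives the same grasp; the last joint's range is limited). The gripper opens to 93 mm and grips with 3 to 60 N. Pads are 15 mm wide; open, the fingers measure 128 mm over their backs; the gripper's body (75 mm by 188 mm) begins 65 mm behind the grasp point.
Start: joints at [1.159, 0.13, 1.488, -0, 1.523, -0.085], TCP at [0.193, 0.568, 0.405] pointing down, gripper open.
Joint ranges: [-2.96, 2.96], [-0.89, 2.26], [0.02, 2.5], [-1.34, 4.48], [0, 2.73], [-2.66, 2.66]. Speed limits (rad/s): [2.39, 2.39, 2.79, 3.14, 3.14, 3.14].

### API

Orientations are given as a rotation vector (axis times angle).
In Python, from plant import robot gives the robot as it stands.
- The arm moves only by the tool apply_moves, never from a script. Its argument "series" is a list of rows, each a list of 2 entries, a list of its own where there are three numbers: the shift along the tool's x, y, z in mm, then the turn, a rotation vector about the tool's x, y, z in rad. A call has 1 to 12 rows; each row shifts and turns the commanded pose from where the row before left it, along the tool's axes as they then stand; what a row does not reach is not made up. A row lasts 1/12 s, in which the tool goes at most 41.7 mm and 7.16 degrees, less where a joint would pass 70% of its speed; a pose out of reach is approached as far as the arm can. A call is refused whole if a number of a shift passes 41.7 or a number of a turn 0.125, either way. A call with a gripper value outside its range is refused whole. "claw" is the opening, from 0 (shut) to 1 (fully open), set as the call begins (left out, the last holds). The fingers move at their own pace and stop on an object; "newtons" is the grip in N (left out, the last holds). Time passes only in rows, so rows that do not move let the fingers close. It gives the time, the measured TCP pose, the force, the opening and the grip force at its end, in the units of the state.
- robot.read_state(): the state, without advancing time (a new reading comes with each control period).
- robot.read_camera(name): name is "side" or "top" or "wrist"; returns (picture, depth): 420x560x3 uint8, blue, green, red; 420x560 float32, m along the optical axis (not along the pixel's ray), 0 where there is no reading.
- robot.calibration(name): a dict with "fx", "fy", "cx", "cy" (pixels), "extrinsics" (4x4, takes a point from world to camera coordinates). Camera axes: x right, y down, z forward; pixel columns grow to the right and rows downward; lengths in m; the calibration is good to about 2 mm. The wrist camera is an equidistant fisheye: a pixel r from the principal point sees the ray r / f radians off the axis. A picture is of the moment at which its call begins: read the wrist's pose just before it. calibration takes no time and is no camera call; for the wrist camera it gives the pose at the moment of the call.
- robot.close_job(): hands the job in; it is judged then, once.
The state is a dict: "t": time; "q": joint angles; "dq": joint speeds; "joint_torque": joint torques, N m; "tool_pos": TCP position; "orientation": TCP orientation; "force": force on the tool from outside, world axes, zero at the start; "wrist_torque": the same for the moment, N m; "opening": finger opening in m; "gripper_force": force on a finger pad.
Only numpy, scipy, OpenCV 4.12 (cv2) and the standard library are available. Lean on these libraries where they do the work, as an engineer would, in place of code of your own. Each camera call takes 0.05 s, during which the arm holds its last target. There are 200 camera calls.

### The job

Make the boring jig ready for drilling. With the fingertips, push the round black button on the end of the sprung stop slide inward until the slide has passed its catch, then let go so that it springs back a little and hangs on the pawl at its middle position; after that, gently push the redwood blank along its channel by its free end until its other end is up against the stop. Only push: do not pinch the blank or lift it out of the channel, leave the pawl down and leave the other things on the bench where they are.

Things in the scene. Friction and masses are not known exactly. Their poses are not given: they have to be found in the camera images.
- jig: boring jig screwed to the bench: plywood bed 100 mm wide (x), 18 mm thick, y = -195 to +124 mm; origin on the bench top, z up. Its y runs along the channel toward the black button, about the robot's left. On the bed two aluminium rails, 10 mm high, 31 mm apart, y = -100 to +54, form the channel. The stop's working plane (middle position) is y = +20.
- stop_slide (a joint): sprung stop slide, m along the jig's -y: 0 = out (start), 0.028 = hung on the pawl (middle), 0.040 = fully in, hard end. A coil spring pushes it out with 5 N at 0, 9 N at 0.040. Pushed in past about 0.030 the pawl drops behind its tooth and, let go, it returns to 0.028 and hangs there; let go earlier it returns to 0.
- button_face (a point): centre of the flat outer face of the round black push button (34 mm across, 12 mm thick) on the slide's outer end, 29 mm above the bench; the face looks along the jig's +y and is pushed toward -y. Moves with the slide; at start at y = +186 mm of the jig. The button overhangs the bed's end, free all round.
- stop_face (a point): centre of the steel stop head's face (26 mm wide, from 20 to 38 mm above the bench) at the slide's inner end, looking along the jig's -y toward the blank; moves with the slide.
- pawl (a joint): spring-loaded steel pawl over the slide, in rad: 0 = down, about 0.25 = riding on top of the slide's tooth. It drops by itself; pressing its thumb pad would lift it and free the slide.
- blank_rear (a point): centre of the free (-y) end of the redwood blank: a plain bar 28 mm wide, 145 long, 22 high, about 0.12 kg, loose, lying flat on the bed between the rails, 18 to 40 mm above the bench. The free end sticks out behind the rails. Its y axis runs along the bar toward the stop. Its other end starts 35 to 65 mm short of the stop's working plane.
- bridge_top (a point): centre of the top of the aluminium drill-bushing bridge that spans the channel: 82 mm across it, 38 mm along it, 56 mm above the bench, bushings and screws to 61 mm; the blank passes under it.
- housing_top (a point): point 58 mm above the bench amid the two lugs that carry the pawl, on the dark steel slide housing (72 mm wide over its feet, y = +62 to +118 mm of the jig; pawl's thumb pad to y = +136, z = 58).
- blank_mid (a point): centre of the redwood blank, half-way up (11 mm above the bed); axes as for blank_rear.
- blank_tip (a point): centre of the blank's other end, the one that comes up against the stop face (under or near the bridge).
- glue_block: bystander beside the jig, to be left alone: rectangular maple block, 64x41x24 mm, lying flat; origin under its centre
- maple_plug: bystander beside the jig, to be left alone: short round maple plug standing on end, 29 mm across, 36 mm tall; origin under its centre
- sanding_block: bystander beside the jig, to be left alone: sanding block wrapped in abrasive, 36x78x24 mm; origin under its centre
- chuck_key: bystander beside the jig, to be left alone: T-shaped dark steel chuck key, 58x45x18 mm, lying; origin under its centre
- file_stick: bystander beside the jig, to be left alone: flat abrasive stick, 17x150x11 mm; origin under its centre
- bowl: bystander beside the jig, to be left alone: small turned wooden bowl, 98 mm across, 32 mm tall; origin under its centre
- blank: the redwood blank itself; origin at the centre of its underside, y along the bar toward the stop
Mind the look-alikes: they are no part of the job. There is more than one size of the blank; the job needs the smaller.

How it is judged:
On the way, in this order (a step that is already met when the one before it is completed fails the run):
1. the slide is pushed in past its catch (value of joint stop_slide above 0.031 m), for 0.02 s.
2. let go, the slide hangs on the pawl at its middle position (value of joint stop_slide between 0.026 and 0.0305 m and value of joint pawl below 0.08 rad and contact force between the fingers and stop_slide below 0.1 N), for 0.3 s.
3. the blank's end is up against the stop (y of blank_tip in the frame of stop_face above -0.0025 m and x of blank_tip in the frame of stop_face between -0.004 and 0.004 m and angle between the y axis of jig and the y axis of blank_mid, either way round below 0.06 rad and z of blank_mid in the frame of jig between 0.026 and 0.032 m), for 0.2 s.
At the end, for the whole second after the job is handed in: The slide hangs on the lowered pawl at its middle position (0.026 to 0.0305 m, pawl within 0.08 rad of down); the blank lies flat and straight in the channel at rest, its end within 2.5 mm of the stop face (all of step 3 and value of joint stop_slide between 0.026 and 0.0305 m and value of joint pawl below 0.08 rad and linear speed of blank below 0.01 m/s); the robot touches nothing.
It fails at once if the blank is lifted or tipped (more than 7 mm or 0.12 rad) (z of blank_mid in the frame of jig above 0.036 m or angle between blank_mid's own z axis and vertical above 0.12 rad).
It fails at once if a bystander beside the jig is moved by more than 20 mm (distance of any of glue_block, maple_plug, sanding_block, chuck_key, file_stick, bowl from where it was at the start of the episode above 0.02 m).
It fails at once if the fingers squeeze or press the blank with over 35 N (contact force between the fingers and blank above 35 N).
It also fails if it takes over 48 s, if anything falls off the work surface, if the arm or the gripper's body presses on something with over 40 N, if the wrist force passes 120 N, or if a joint passes its speed limit or range.

## Working session

There is one attempt and no reset: what is moved stays moved. The work goes in short steps, Python scripts to look and compute and a tool call to move; the robot and the scene stay as the last step left them, time stands still between calls to the robot, and variables do not carry over. Pictures are saved under pics/ and viewed, at most 10 in all, crops included, and the job is handed in when it is done.

Besides the shell and the picture viewer there is one more tool, called as name(argument=value, ...) on one line, values as JSON. apply_moves: Moves the arm, as the interface text tells. Its arguments: {"type":"object","properties":{"series":{"type":"array"},"claw":{"type":"number"},"newtons":{"type":"number"}},"required":["series"]}

```bash
mkdir -p pics
cat > h.py <<'E'
import numpy as np, cv2
from plant import robot
from scipy.spatial.transform import Rotation as R
def px2w(name,u,v,z=None,d=None):
    c=robot.calibration(name);E=np.array(c["extrinsics"]);Ri=E[:3,:3].T;o=-Ri@E[:3,3]
    ray=Ri@np.array([(u-c["cx"])/c["fx"],(v-c["cy"])/c["fy"],1.])
    return o+ray*((z-o[2])/ray[2] if d is None else d)
E
python3 - <<'E'
from h import *
s=robot.read_state();print({k:np.round(v,3) for k,v in s.items()})
for n in("top","side"):
    p,d=robot.read_camera(n);cv2.imwrite(f"pics/{n}0.png",p);np.save(f"pics/{n}0.npy",d)
    c=robot.calibration(n);print(n,c["fx"],c["cx"],c["cy"],np.round(c["extrinsics"],3).tolist())
E
```

```text
{'t': np.float64(0.0), 'q': array([ 1.159,  0.131,  1.489,  0.   ,  1.523, -0.085]), 'dq': array([-0.   , -0.001, -0.001, -0.001,  0.001,  0.001]), 'joint_torque': array([-3.0000e-03, -5.5982e+01, -4.9178e+01,  7.6000e-02,  3.5000e-02,
       -0.0000e+00]), 'tool_pos': array([0.193, 0.568, 0.404]), 'orientation': array([-5.110e-01, -3.099e+00,  3.000e-03]), 'force': array([-0.182, -0.13 ,  0.217]), 'wrist_torque': array([0.005, 0.026, 0.021]), 'gripper_force': np.float64(0.0), 'opening': np.float64(0.093)}
top 435.9212680735367 275.157224585118 205.95996402764342 [[0.165, -0.986, 0.006, -0.073], [-0.964, -0.163, -0.21, 0.587], [0.208, 0.029, -0.978, 0.889], [0.0, 0.0, 0.0, 1.0]]
side 472.6598203517968 276.28517979594733 213.9565306328694 [[0.952, -0.305, -0.008, -0.544], [-0.206, -0.624, -0.754, 0.196], [0.225, 0.72, -0.657, 0.844], [0.0, 0.0, 0.0, 1.0]]
```

View pics/top0.png

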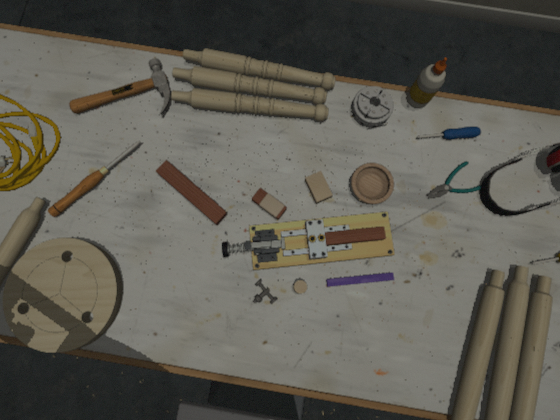

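View pics/side0.png

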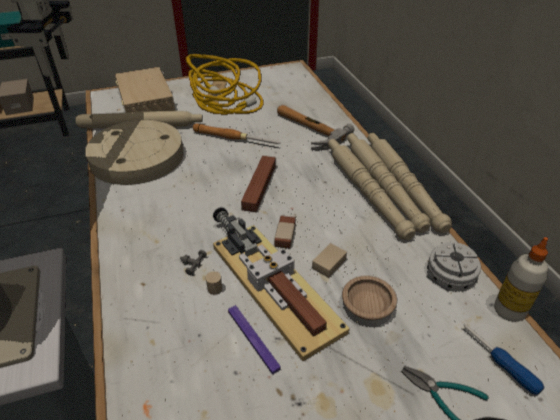

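Top view: black button at (226,249), jig bed spanning (250–393, 212–270), small blank in the channel at (355,236), bridge at (316,238). Look-alikes: the long redwood bar at (190,192), the red-ended sanding block at (268,203) and the purple stick at (360,280). I choose the bar in the channel, and the black knob at the bed's left end.

Run:
```python
from h import *
p=cv2.imread("pics/top0.png");d=np.load("pics/top0.npy");hsv=cv2.cvtColor(p,cv2.COLOR_BGR2HSV)
def rect(m,z,nm):
    cs,_=cv2.findContours(m.astype(np.uint8),0,2)
    c=max(cs,key=cv2.contourArea); w=np.array([px2w("top",*q[0],z=z)[:2] for q in c],np.float32)
    r=cv2.minAreaRect(w*1000);print(nm,r,np.round(cv2.boxPoints(r)).tolist());return r
roi=np.zeros(p.shape[:2],bool);roi[205:275,215:400]=1
H,S,V=cv2.split(hsv)
yel=roi&(H>17)&(H<32)&(S>70)&(V>100)
yel=cv2.morphologyEx(yel.astype(np.uint8),cv2.MORPH_CLOSE,np.ones((3,3)))
ys,xs=np.where(yel);w=np.array([px2w("top",u,v,z=.018)[:2] for u,v in zip(xs,ys)],np.float32)
r=cv2.minAreaRect(w*1000);print("bed",r,np.round(cv2.boxPoints(r)).tolist())
red=roi&((H<9)|(H>172))&(S>90); red[:,:325]=0
rect(red,.040,"blank")
for u,v in [(226,249),(226,245),(223,249),(226,254),(355,236),(383,235),(300,228)]:
    print(u,v,np.round(px2w("top",u,v,d=d[v,u]),3))
for nm,q in dict(base=(0,0,0)).items():
    c=robot.calibration("top");E=np.array(c["extrinsics"]);x=E@[*q,1];print(nm,x[:2]/x[2]*c["fx"]+[c["cx"],c["cy"]])
cv2.imwrite("pics/crop.png",cv2.resize(p[180:300,205:405],None,fx=4,fy=4,interpolation=2))
```

```text
Traceback (most recent call last):
  File "h.py", line 5, in px2w
    c=robot.calibration(name);E=np.array(c["extrinsics"]);Ri=E[:3,:3].T;o=-Ri@E[:3,3]
ValueError: time passes only in moves, steps and waits
```

```bash
sed -i 's/c=robot.calibration(name);/c=cal(name);/' h.py
cat >> h.py <<'E'
_c={}
def cal(n):
    if n not in _c:_c[n]=robot.calibration(n)
    return _c[n]
E
cat > m.py <<'E'
from h import *
p=cv2.imread("pics/top0.png");d=np.load("pics/top0.npy");hsv=cv2.cvtColor(p,cv2.COLOR_BGR2HSV)
def rect(m,z,nm):
    ys,xs=np.where(m);w=np.array([px2w("top",u,v,z=z)[:2] for u,v in zip(xs,ys)],np.float32)
    r=cv2.minAreaRect(w*1000);print(nm,r,np.round(cv2.boxPoints(r)).tolist());return r
roi=np.zeros(p.shape[:2],bool);roi[205:275,215:400]=1
H,S,V=cv2.split(hsv)
def big(m):
    n,l,st,_=cv2.connectedComponentsWithStats(cv2.morphologyEx(m.astype(np.uint8),cv2.MORPH_OPEN,np.ones((2,2))));return l==1+np.argmax(st[1:,4])
rect(big(roi&(H>17)&(H<32)&(S>70)&(V>80)),.018,"bed")
red=roi&((H<9)|(H>172))&(S>90); red[:,:325]=0
rect(big(red),.040,"blank")
for u,v in [(226,249),(226,245),(223,249),(226,254),(355,236),(383,235),(300,228)]:
    print(u,v,np.round(px2w("top",u,v,d=d[v,u]),3))
c=cal("top");E=np.array(c["extrinsics"]);x=E@[0,0,0,1];print(x[:2]/x[2]*c["fx"]+[c["cx"],c["cy"]])
cv2.imwrite("pics/crop.png",cv2.resize(p[180:300,205:405],None,fx=4,fy=4,interpolation=2))
E
python3 m.py
```

```text
bed ((538.4683837890625, -90.38792419433594), (99.53179168701172, 317.91668701171875), 15.493903160095215) [[448.0, 49.0], [533.0, -257.0], [629.0, -230.0], [544.0, 76.0]]
blank ((563.1751708984375, -181.24908447265625), (2.3226258754730225, 2.206592082977295), 7.0308637619018555) [[562.0, -180.0], [562.0, -182.0], [564.0, -182.0], [564.0, -180.0]]
226 249 [0.482 0.115 0.047]
226 245 [0.491 0.117 0.048]
223 249 [0.481 0.122 0.044]
226 254 [0.472 0.114 0.045]
355 236 [ 0.558 -0.158  0.041]
383 235 [ 0.571 -0.22   0.039]
300 228 [ 0.559 -0.037  0.018]
[239.45132938 493.9111008 ]
```

View pics/crop.png

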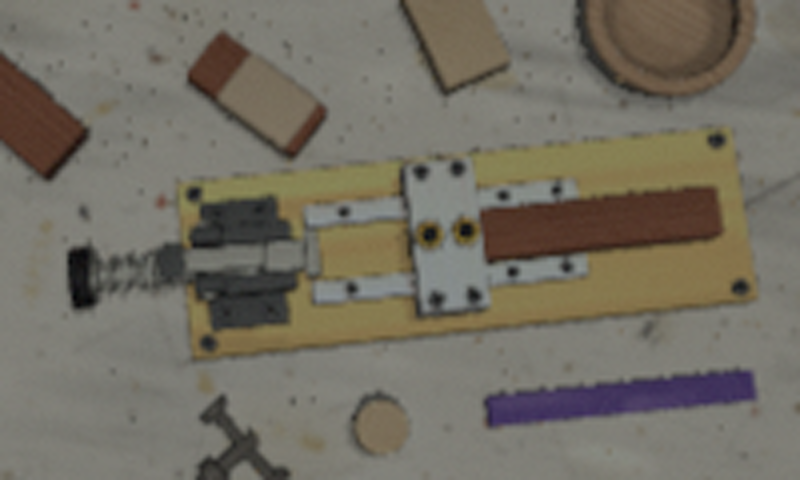

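apply_moves(series=[[[0,0,0],[0,0,0.1215]],[[0,0,0],[0,0,0.1215]],[[0,0,0],[0,0,0.1215]],[[0,0,0],[0,0,0.1215]],[[0,0,0],[0,0,0.1215]],[[0,0,0],[0,0,0.1215]],[[0,0,0],[0,0,0.1215]],[[0,0,0],[0,0,0.1215]]], claw=0, newtons=20)

```text
t: 0.77
tool_pos: [0.1925, 0.5681, 0.4041]
orientation: [1.907, 2.496, -0.002]
force: [-0.3, -0.2, 0.9]
opening: 0.0445
gripper_force: 0.0
```

apply_moves(series=[[[-38.4,13.1,0],[0,0,0]],[[-38.4,13.1,0],[0,0,0]],[[-38.4,13.1,0],[0,0,0]],[[-38.4,13.1,0],[0,0,0]],[[-38.4,13.1,0],[0,0,0]],[[-38.4,13.1,0],[0,0,0]],[[-38.4,13.1,0],[0,0,0]],[[-38.4,13.1,0],[0,0,0]],[[-38.4,13.1,0],[0,0,0]],[[-38.4,13.1,0],[0,0,0]],[[-38.4,13.1,0],[0,0,0]],[[-38.4,13.1,0],[0,0,0]]])

```text
t: 1.77
tool_pos: [0.4684, 0.1647, 0.4045]
orientation: [-1.9, -2.502, 0.0]
force: [0.2, 0.5, 0.3]
opening: 0.0004
gripper_force: 0.0
```

```bash
cat >> h.py <<'E'
th=np.deg2rad(15.49);YJ=np.array([-np.sin(th),np.cos(th)]);XJ=np.array([np.cos(th),np.sin(th)]);O=np.array([.5385,-.0904])+.0355*YJ
def jig(p):
    q=np.asarray(p)[:2]-O;return np.round([1000*q@XJ,1000*q@YJ],1)
def st():
    s=robot.read_state();M=R.from_rotvec(s["orientation"]).as_matrix()
    f=s["force"];print("t",round(s["t"],2),"jig",jig(s["tool_pos"]),"z",np.round(s["tool_pos"][2]*1000,1),"toolx-in-jig",np.round([M[:2,0]@XJ,M[:2,0]@YJ],3),"zax",np.round(M[:,2],3),"F jig",np.round([f[:2]@XJ,f[:2]@YJ,f[2]],1),"open",s["opening"])
E
python3 - <<'E'
from h import *
st()
p=cv2.imread("pics/top0.png");d=np.load("pics/top0.npy");H,S,V=cv2.split(cv2.cvtColor(p,cv2.COLOR_BGR2HSV))
print(p[236,355],H[236,355],S[236,355])
m=((H<14)|(H>170))&(S>85);m[:,:328]=0;m[:,400:]=0;m[:215]=0;m[:220,:]=0;m[255:]=0
ys,xs=np.where(m);w=np.array([jig(px2w("top",u,v,z=.04)) for u,v in zip(xs,ys)],np.float32)
print(len(w),cv2.minAreaRect(w),np.percentile(w,[1,99],axis=0))
p,_=robot.read_camera("top");cv2.imwrite("pics/top1.png",p)
p,_=robot.read_camera("wrist");cv2.imwrite("pics/wr1.png",p)
E
```

```text
t 1.77 jig [  0.5 229.1] z 404.5 toolx-in-jig [-0.002  1.   ] zax [-0.  0. -1.] F jig [0.3 0.5 0.3] open 0.00040661825976914237
[42 54 82] 9 124
718 ((1.8879642486572266, -108.41386413574219), (28.208654403686523, 127.1070327758789), 0.18334567546844482) [[ -11.60000038 -170.26600357]
 [  15.69999981  -46.93400101]]
```

View pics/wr1.png

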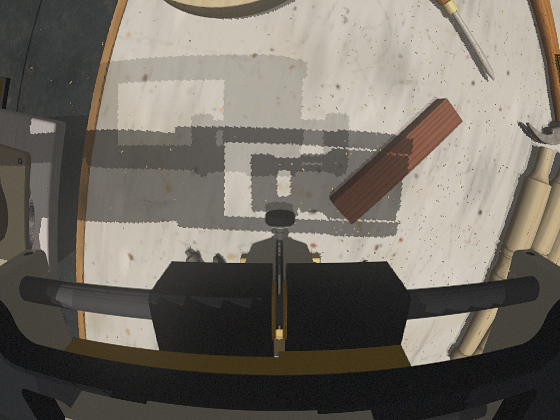

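Wrist view: the black button at (279,217) sits in line with the closed fingers (column 278). Descend in front of it.

apply_moves(series=[[[0,0,40],[0,0,0]],[[0,0,40],[0,0,0]],[[0,0,40],[0,0,0]],[[0,0,40],[0,0,0]],[[0,0,30],[0,0,0]],[[0,0,13],[0,0,0]],[[0,0,0],[0,0,0]]])

```text
t: 2.45
tool_pos: [0.4649, 0.1666, 0.1971]
orientation: [-1.896, -2.498, 0.01]
force: [-0.4, -0.1, 0.6]
opening: 0.0007
gripper_force: 0.0
```

apply_moves(series=[[[-12,0,0],[0,0,0]],[[-8,0,0],[0,0,0]],[[-4,0,0],[0,0,0]],[[-4,0,0],[0,0,0]],[[0,0,0],[0,0,0]]])

```text
t: 2.87
tool_pos: [0.4763, 0.1388, 0.2031]
orientation: [1.9, 2.499, 0.003]
force: [-0.2, -0.0, 0.3]
opening: 0.0004
gripper_force: 0.0
```

Run:
```python
from h import *
st()
p,_=robot.read_camera("side");cv2.imwrite("pics/s2.png",cv2.resize(p[150:300,130:330],None,fx=4,fy=4,interpolation=2))
```

```text
t 2.87 jig [  1.3 202. ] z 203.1 toolx-in-jig [-0.  1.] zax [ 0.002  0.    -1.   ] F jig [-0.2  0.   0.3] open 0.00037859767114505624
```

View pics/s2.png

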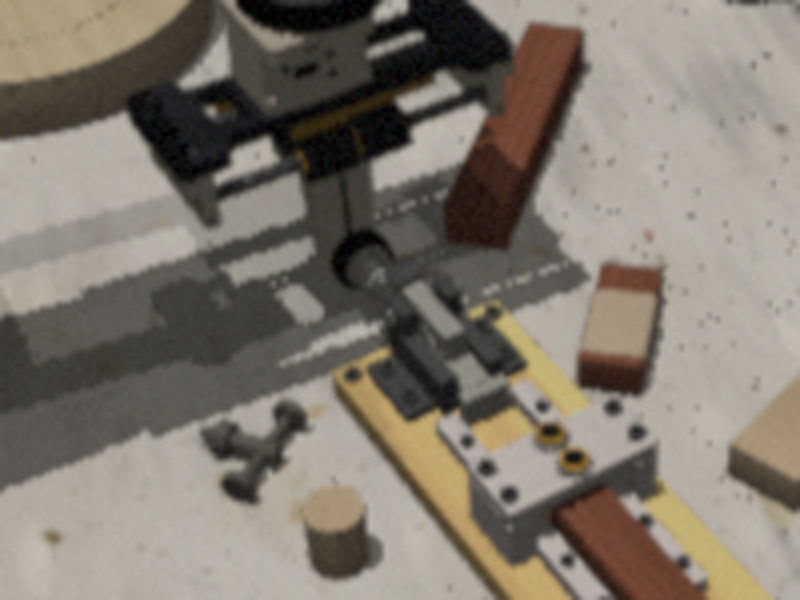

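Side view: the closed fingers stand just behind the button (crop 362,258), centred on it. Now find contact.

apply_moves(series=[[[-4,0,0],[0,0,0]],[[-4,0,0],[0,0,0]],[[-2,0,0],[0,0,0]],[[0,0,0],[0,0,0]]])

```text
t: 3.25
tool_pos: [0.4782, 0.1302, 0.2022]
orientation: [-1.9, -2.502, -0.002]
force: [-1.6, 4.8, 4.1]
opening: 0.0004
gripper_force: 2.5
```

```bash
python3 -c "
from h import *
st()"
```

```text
t 3.25 jig [  0.8 193.2] z 202.2 toolx-in-jig [-0.002  1.   ] zax [ 0.     0.001 -1.   ] F jig [-0.3  5.1  4.1] open 0.0004400856285783316
```

Contact at TCP y≈193.5 (5 N). Push to about 35 mm of travel.

apply_moves(series=[[[-5,0,0],[0,0,0]],[[-5,0,0],[0,0,0]],[[-5,0,0],[0,0,0]],[[-5,0,0],[0,0,0]],[[-5,0,0],[0,0,0]],[[-5,0,0],[0,0,0]],[[-4,0,0],[0,0,0]],[[0,0,0],[0,0,0]],[[0,0,0],[0,0,0]]])

```text
t: 4.0
tool_pos: [0.4872, 0.098, 0.2022]
orientation: [-1.899, -2.501, -0.003]
force: [-3.7, 8.9, 5.2]
opening: 0.0008
gripper_force: 4.4
```

```bash
python3 -c "
from h import *
st()"
```

```text
t 4.0 jig [  0.9 159.8] z 202.2 toolx-in-jig [-0.002  1.   ] zax [ 0.     0.002 -1.   ] F jig [-1.2  9.6  5.2] open 0.0007730816482525277
```

apply_moves(series=[[[-2,0,0],[0,0,0]],[[0,0,0],[0,0,0]],[[2,0,0],[0,0,0]],[[3,0,0],[0,0,0]],[[3,0,0],[0,0,0]],[[3,0,0],[0,0,0]],[[3,0,0],[0,0,0]],[[4,0,0],[0,0,0]],[[6,0,0],[0,0,0]],[[0,0,0],[0,0,0]]])

```text
t: 4.83
tool_pos: [0.4809, 0.1191, 0.2016]
orientation: [-1.899, -2.502, 0.0]
force: [0.1, 0.3, 0.6]
opening: 0.0003
gripper_force: 0.0
```

```bash
python3 -c "
from h import *
st()
p,_=robot.read_camera('side');cv2.imwrite('pics/s3.png',cv2.resize(p[150:300,130:330],None,fx=4,fy=4,interpolation=2))"
```

```text
t 4.83 jig [  0.5 181.7] z 201.6 toolx-in-jig [-0.002  1.   ] zax [-0. -0. -1.] F jig [0.2 0.3 0.6] open 0.00033490165774418217
```

View pics/s3.png

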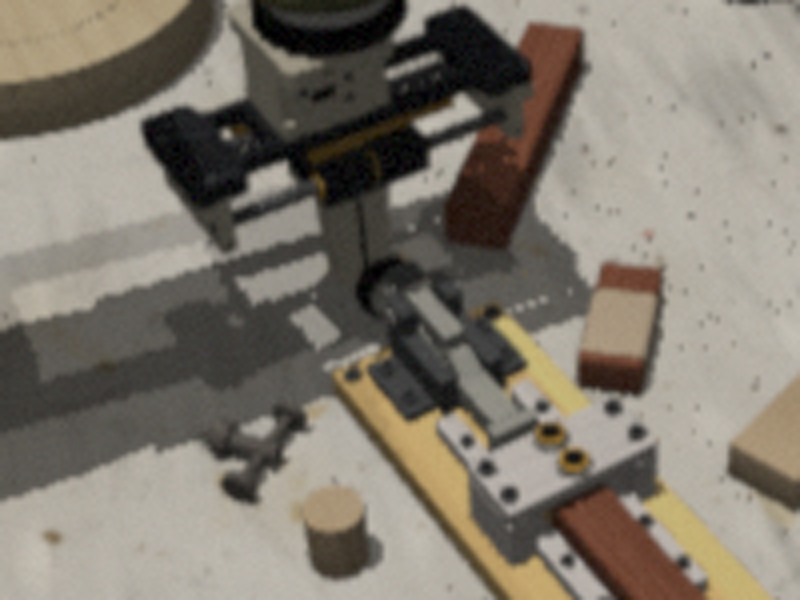

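The slide has sprung back a little and hangs (button at crop 380,285, stop head forward at 505,420), with the fingers free. Lift and go over to the blank's free end.

apply_moves(series=[[[15,0,0],[0,0,0]],[[0,0,-30],[0,0,0]],[[0,0,-40],[0,0,0]],[[0,0,-40],[0,0,0]],[[0,0,-30],[0,0,0]],[[0,0,0],[0,0,0]]])

```text
t: 5.38
tool_pos: [0.4794, 0.1331, 0.3496]
orientation: [1.895, 2.496, 0.013]
force: [1.1, -0.0, 1.0]
opening: 0.0007
gripper_force: 0.0
```

apply_moves(series=[[[-34,0,0],[0,0,0]],[[-34,0,0],[0,0,0]],[[-34,0,0],[0,0,0]],[[-34,0,0],[0,0,0]],[[-34,0,0],[0,0,0]],[[-34,0,0],[0,0,0]],[[-34,0,0],[0,0,0]],[[-34,0,0],[0,0,0]],[[-34,0,0],[0,0,0]],[[-34,0,0],[0,0,0]],[[-34,0,0],[0,0,0]],[[-34,0,0],[0,0,0]]])

```text
t: 6.38
tool_pos: [0.5867, -0.2621, 0.3407]
orientation: [-1.9, -2.501, 0.001]
force: [0.3, -0.4, 0.5]
opening: 0.0007
gripper_force: 0.0
```

```bash
python3 -c "
from h import *
st()
p,_=robot.read_camera('side');cv2.imwrite('pics/s4.png',p)
p,_=robot.read_camera('wrist');cv2.imwrite('pics/w4.png',p)"
```

```text
t 6.38 jig [   0.6 -213.8] z 340.7 toolx-in-jig [-0.001  1.   ] zax [-0.001  0.    -1.   ] F jig [ 0.2 -0.4  0.5] open 0.0007246344160374372
```

View pics/s4.png

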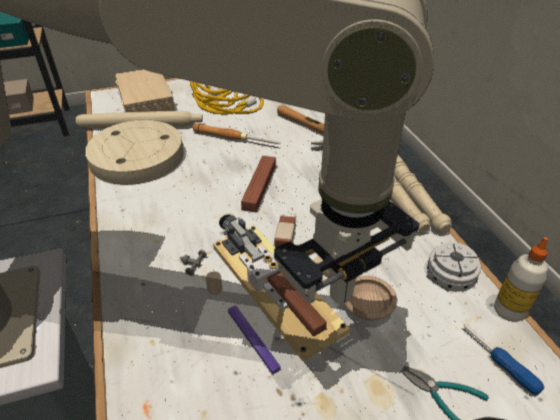

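Side view: the fingers (347,290) hang above and behind the blank's free end (310,320). The slide is still in. Descend behind the end.

apply_moves(series=[[[0,1,35],[0,0,0]],[[0,0,35],[0,0,0]],[[0,0,30],[0,0,0]],[[0,0,18],[0,0,0]],[[0,0,8],[0,0,0]],[[0,0,0],[0,0,0]],[[0,0,0],[0,0,0]]])

```text
t: 7.07
tool_pos: [0.5879, -0.2597, 0.2161]
orientation: [-1.899, -2.502, 0.0]
force: [0.0, 0.1, -0.4]
opening: 0.0003
gripper_force: 0.0
```

```bash
python3 -c "
from h import *
st()
p,_=robot.read_camera('side');cv2.imwrite('pics/s5.png',cv2.resize(p[210:360,200:400],None,fx=4,fy=4,interpolation=2))"
```

```text
t 7.07 jig [   2.4 -211.8] z 216.1 toolx-in-jig [-0.002  1.   ] zax [-0. -0. -1.] F jig [ 0.1  0.1 -0.4] open 0.00033633324514120483
```

View pics/s5.png

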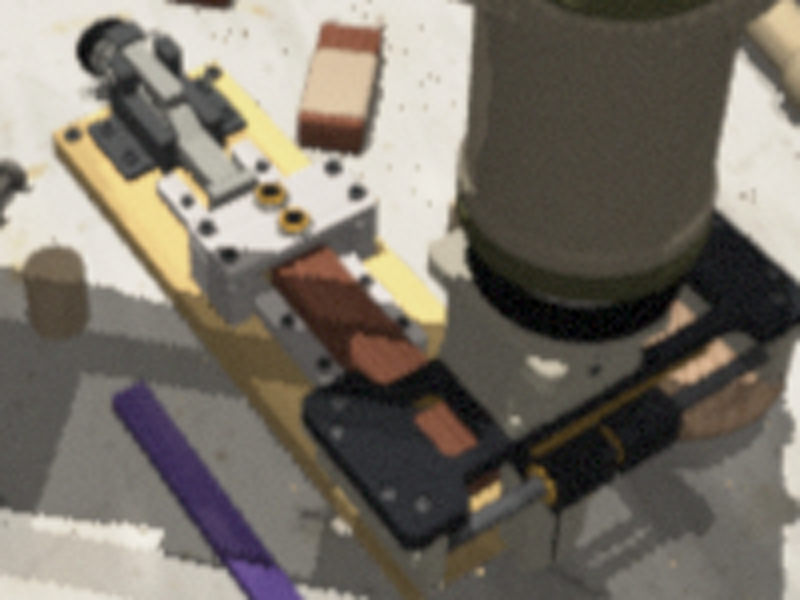

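Side view: fingers behind the free end on the bed, bowl and stick clear. The slide still hangs. Lower by 6 mm and approach gently.

apply_moves(series=[[[0,-1,6],[0,0,0]],[[8,0,0],[0,0,0]],[[8,0,0],[0,0,0]],[[5,0,0],[0,0,0]],[[3,0,0],[0,0,0]],[[3,0,0],[0,0,0]],[[3,0,0],[0,0,0]],[[3,0,0],[0,0,0]],[[3,0,0],[0,0,0]],[[3,0,0],[0,0,0]],[[3,0,0],[0,0,0]],[[0,0,0],[0,0,0]]])

```text
t: 8.12
tool_pos: [0.5755, -0.2192, 0.2098]
orientation: [-1.899, -2.502, -0.0]
force: [-0.2, 0.6, 0.8]
opening: 0.0001
gripper_force: 0.0
```

apply_moves(series=[[[3,0,0],[0,0,0]],[[3,0,0],[0,0,0]],[[3,0,0],[0,0,0]],[[3,0,0],[0,0,0]],[[3,0,0],[0,0,0]],[[3,0,0],[0,0,0]],[[3,0,0],[0,0,0]],[[3,0,0],[0,0,0]],[[0,0,0],[0,0,0]]])

```text
t: 8.87
tool_pos: [0.5689, -0.1958, 0.2096]
orientation: [-1.899, -2.502, -0.0]
force: [0.2, 0.1, -0.2]
opening: 0.0006
gripper_force: 0.0
```

```bash
python3 -c "
from h import *
st()"
```

```text
t 8.87 jig [   1.1 -145.2] z 209.6 toolx-in-jig [-0.002  1.   ] zax [-0.     0.001 -1.   ] F jig [ 0.2 -0.  -0.2] open 0.0005571209369858773
```

apply_moves(series=[[[1.5,0,0],[0,0,0]],[[1.5,0,0],[0,0,0]],[[1.5,0,0],[0,0,0]],[[1.5,0,0],[0,0,0]],[[1.5,0,0],[0,0,0]],[[1,0,0],[0,0,0]],[[1,0,0],[0,0,0]],[[0,0,0],[0,0,0]]])

```text
t: 9.53
tool_pos: [0.5665, -0.1872, 0.2097]
orientation: [-1.899, -2.502, -0.0]
force: [-0.0, -0.4, -0.2]
opening: 0.0005
gripper_force: 0.0
```

```bash
python3 -c "
from h import *
st()"
```

```text
t 9.53 jig [   1.1 -136.2] z 209.7 toolx-in-jig [-0.002  1.   ] zax [-0.  0. -1.] F jig [-0.1 -0.4 -0.2] open 0.00045441923892407775
```

apply_moves(series=[[[1,0,0],[0,0,0]],[[1,0,0],[0,0,0]],[[0.5,0,0],[0,0,0]],[[0,0,0],[0,0,0]]])

```text
t: 9.87
tool_pos: [0.5659, -0.1849, 0.2098]
orientation: [-1.9, -2.502, -0.0]
force: [-0.7, -0.2, -0.1]
opening: 0.0005
gripper_force: 0.0
```

apply_moves(series=[[[0.5,0,0],[0,0,0]],[[0.5,0,0],[0,0,0]],[[0,0,0],[0,0,0]]])

```text
t: 10.12
tool_pos: [0.5656, -0.1839, 0.2098]
orientation: [1.9, 2.502, 0.0]
force: [0.1, -1.1, 0.2]
opening: 0.0007
gripper_force: 0.2
```

```bash
python3 -c "
from h import *
st()"
```

```text
t 10.12 jig [   1.1 -132.9] z 209.8 toolx-in-jig [-0.002  1.   ] zax [ 0. -0. -1.] F jig [-0.2 -1.1  0.2] open 0.0006860028374279286
```

apply_moves(series=[[[0.5,0,0],[0,0,0]],[[0.5,0,0],[0,0,0]],[[0,0,0],[0,0,0]]])

```text
t: 10.37
tool_pos: [0.5653, -0.183, 0.2098]
orientation: [1.9, 2.502, 0.0]
force: [0.1, 0.1, 0.4]
opening: 0.0006
gripper_force: 0.3
```

```bash
python3 -c "
from h import *
st()"
```

```text
t 10.37 jig [   1.1 -131.9] z 209.8 toolx-in-jig [-0.002  1.   ] zax [ 0.  0. -1.] F jig [0.1 0.  0.4] open 0.0005997671283492947
```

apply_moves(series=[[[0.5,0,0],[0,0,0]],[[0.5,0,0],[0,0,0]],[[0,0,0],[0,0,0]]])

```text
t: 10.62
tool_pos: [0.565, -0.182, 0.2097]
orientation: [-1.9, -2.502, 0.0]
force: [0.3, -0.5, 0.7]
opening: 0.0003
gripper_force: 0.3
```

Run:
```python
from h import *
st()
p,_=robot.read_camera('top');cv2.imwrite('pics/t6.png',cv2.resize(p[195:285,215:395],None,fx=4.4,fy=4.4,interpolation=2))
```

```text
t 10.62 jig [   1.1 -130.8] z 209.7 toolx-in-jig [-0.002  1.   ] zax [-0.  0. -1.] F jig [ 0.2 -0.6  0.7] open 0.0002669554700645316
```

View pics/t6.png

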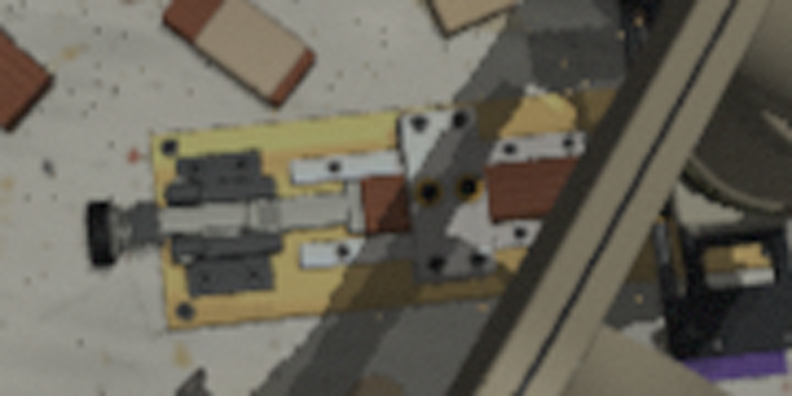

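Top view: the blank's tip (crop 362,205) is right at, or within a mm or two of, the stop head (355,208). Continue in half millimetres until force shows.

apply_moves(series=[[[0.5,0,0],[0,0,0]],[[0.3,0,0],[0,0,0]],[[0,0,0],[0,0,0]]])

```text
t: 10.92
tool_pos: [0.5649, -0.1816, 0.2099]
orientation: [1.899, 2.501, -0.001]
force: [1.4, -3.3, -0.6]
opening: 0.0004
gripper_force: 1.9
```

apply_moves(series=[[[0.4,0,0],[0,0,0]],[[0.3,0,0],[0,0,0]],[[0,0,0],[0,0,0]]])

```text
t: 11.17
tool_pos: [0.5649, -0.1813, 0.2101]
orientation: [1.899, 2.5, -0.001]
force: [0.9, -6.5, -0.7]
opening: 0.0005
gripper_force: 3.1
```

```bash
python3 -c "
from h import *
st()"
```

```text
t 11.17 jig [   1.2 -130.2] z 210.1 toolx-in-jig [-0.001  1.   ] zax [ 0.001 -0.002 -1.   ] F jig [-0.9 -6.5 -0.7] open 0.0005340178276396987
```

Force rises to 6.5 N with no motion, so the blank is against the stop. Hold, then back off and lift.

apply_moves(series=[[[0,0,0],[0,0,0]],[[0,0,0],[0,0,0]],[[-1,0,0],[0,0,0]],[[-4,0,0],[0,0,0]],[[-15,0,0],[0,0,0]],[[-15,0,0],[0,0,0]],[[0,0,-20],[0,0,0]],[[0,0,-35],[0,0,0]],[[0,0,-35],[0,0,0]],[[0,0,-35],[0,0,0]],[[0,0,-30],[0,0,0]],[[0,0,0],[0,0,0]]])

```text
t: 12.17
tool_pos: [0.5757, -0.2149, 0.3732]
orientation: [1.893, 2.494, 0.005]
force: [1.1, -0.1, 1.7]
opening: 0.0005
gripper_force: 0.0
```

apply_moves(series=[[[-30,0,0],[0,0,0]],[[-35,0,0],[0,0,0]],[[-35,0,0],[0,0,0]],[[-30,0,0],[0,0,0]],[[0,0,0],[0,0,0]],[[0,0,0],[0,0,0]]])

```text
t: 12.67
tool_pos: [0.6087, -0.3409, 0.3631]
orientation: [-1.901, -2.498, -0.001]
force: [-0.7, 0.3, 0.4]
opening: 0.0003
gripper_force: 0.0
```

Run:
```python
from h import *
st()
p,_=robot.read_camera('side');cv2.imwrite('pics/s7.png',cv2.resize(p[195:345,185:385],None,fx=4,fy=4,interpolation=2))
```

```text
t 12.67 jig [   0.8 -295.7] z 363.1 toolx-in-jig [0. 1.] zax [-0.002  0.002 -1.   ] F jig [-0.6  0.4  0.4] open 0.00032015172445599754
```

View pics/s7.png

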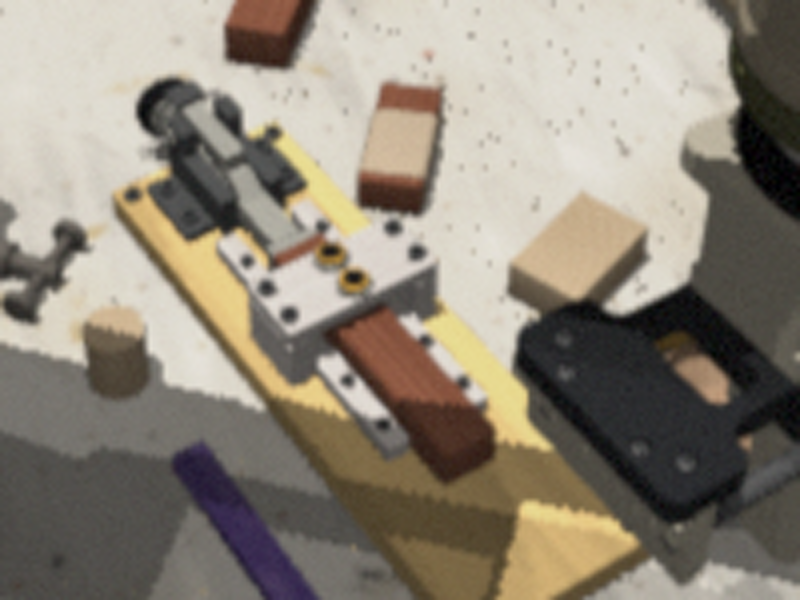

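Side view: the slide hangs in, the blank's tip meets the stop head (crop 300,250), the blank lies straight between the rails, and the arm is clear.

```bash
python3 -c "
from plant import robot
print(robot.close_job())"
```

```text
the job is handed in; nothing more can be done
None
```

The job is handed in at 12.7 s of the 48 s allowed: the slide hangs on the pawl, and the blank was pushed against the stop until the force rose to 6.5 N and lies straight in the channel, with the arm clear and the bystanders in view where they were; the hand-in returned no verdict.

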